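# Set the thickness dial of a leather splitter

### The job

Set the leather splitter for the next job: with a fingertip, push the post of the black dial round clockwise (seen from above) until the dial's white index line meets the red line on the scale ring, without running past it. Push gently, do not pinch or force the post, leave the things standing round the machine where they are, and take the hand clear when the dial is set.

Things in the scene. Friction and masses are not known exactly. Their poses are not given: they have to be found in the camera images.
- splitter: bench leather splitter: blue machine bolted to the bench, base 240 (x) x 260 (y) mm, top beam 136 x 210 mm, its top 140 mm above the bench. Origin: on the bench, exactly under the dial's axis; z up; -x is the machine's front. Place and yaw differ each time. The dial lies flat on the beam and turns about the vertical.
- dial_centre (a point): centre of the dial's top face, on its vertical axis, 158 mm above the bench. The dial is a black disc 100 mm in diameter, 12 mm thick, with a steel nut at its middle (22 mm wide, 3 mm high, with a 12 mm cap on it, 6 mm high in all) and a finger post near its rim. Nothing else on top of the machine is higher than the dial's face.
- dial_index (a point): outer end of the dial's white index line (4 mm wide, radial, on the dial's top face), at the dial's edge, 51 mm from its axis, 158 mm above the bench; it goes round with the dial
- post: grey finger post (revolving handle) upright on the dial: a sleeve 16 mm in diameter, 34 mm tall, that spins freely on its own axis, which is 35 mm from the dial's axis, diametrically opposite the index line. Origin: centre of its foot, 158 mm above the bench; top at 192 mm. It goes round with the dial. About 3 N sideways turns the dial, which is held by friction and stays where it is left.
- scale: aluminium scale ring lying under and around the dial, 134 mm in diameter, 5 mm thick, top face 145 mm above the bench; one red line, and thin black lines every 15 degrees. Fixed for the run, but zeroed anew each time, so the red line stands at a different angle. Origin: centre of its underside, on the dial's axis; its -x points at the red line.
- red_line (a point): where the red line (radial, 5 mm wide, 15 mm long) on the scale ring meets the dial's edge: 51 mm from the dial's axis, 145 mm above the bench. x of its frame points from the red line to the dial's axis; y points clockwise (seen from above) along the ring at the line.
- dial (a joint): angle of the dial in rad: 0 when the index line points to the machine's front (its -x), growing clockwise seen from above; stops at -2.6 and 1.9. At the start it is between -2.2 and -1.3, and the red line is always 0.7 to 3.2 rad farther on clockwise. Turning clockwise lowers the gauge roller towards the knife.
- tape: roll of grey tape lying flat, 100 mm in diameter, 48 mm high, loose; bystander. Origin: centre of its underside.
- edge_paint: orange jar of edge paint with a black cap, 56 mm in diameter, 75 mm high, loose; bystander. Origin: centre of its underside.
- weight: dark steel pattern weight with a knob, 68 mm in diameter, 66 mm high, loose; bystander. Origin: centre of its underside.

How it is judged:
By the outcome, as a careful person would: the job done as asked, in the order asked, and still so for the second after the job is handed in, with the robot touching nothing.
It also fails if it takes over 48 s, if anything falls off the work surface, if the arm or the gripper's body presses on something with over 40 N, if the wrist force passes 120 N, or if a joint passes its speed limit or range.

### The arm

A 6-joint arm with a two-finger parallel gripper is mounted at the origin on the work surface. World frame = base frame: x ahead of the robot, y to its left, z up, the work surface at z = 0. Lengths are in m, angles in rad, forces in N, time in s.
With the tool pointing down it reaches from about 0.35 to 0.85 m from the base axis. Payload 8.1 kg.
Tool frame: the origin (TCP) lies on the centre line of the jaws, within the pads' length; the fingertips stand 17 mm ahead of it and the grasp point (between the pads) lies 2 mm behind it; x points along the fingers, z is the direction in which the jaws open and shut, and the axes are right-handed (so a half turn about x gives the same grasp; the last joint's range is limited). The gripper opens to 93 mm and grips with 3 to 60 N. Pads are 15 mm wide; open, the fingers measure 128 mm over their backs; the gripper's body (75 mm by 188 mm) begins 65 mm behind the grasp point.
Start: joints at [-1.38, 0.13, 1.488, -0, 1.523, -0.085], TCP at [0.163, -0.577, 0.236] pointing down, gripper open.
Joint ranges: [-2.96, 2.96], [-0.89, 2.26], [0.02, 2.5], [-1.34, 4.48], [0, 2.73], [-2.66, 2.66]. Speed limits (rad/s): [2.39, 2.39, 2.79, 3.14, 3.14, 3.14].

### API

Orientations are given as a rotation vector (axis times angle).
In Python, from plant import telemetry, optics, workorder gives the robot as it stands.
- The arm moves only by the shell command python3 -m inch 'ROWS' [FORCE]. ROWS is JSON, a list that holds one entry, the list of rows, each a list of 7 numbers: the shift along the tool's x, y, z in m, then the turn, a rotation vector about the tool's x, y, z in rad, then the opening, from 0 (shut) to 1 (fully open). In form: [[[tx, ty, tz, ax, ay, az, grip], ...]]. A call has 1 to 20 rows; each row shifts and turns the pose as measured when the row begins, along the tool's axes as they then stand; what a row does not reach is not made up. A row lasts 1/10 s, in which the tool goes at most 50 mm and 8.59 degrees, less where a joint would pass 70% of its speed; a pose out of reach is approached as far as the arm can. A call is refused whole if a number of a shift passes 0.05 or a number of a turn 0.15, either way. A call with a gripper value outside its range is refused whole. The fingers move at their own pace and stop on an object; FORCE is the grip in N (left out, the last holds). Time passes only in rows, so rows that do not move let the fingers close. It gives the time, the measured TCP pose, the force and the opening at its end, in the units of the state.
- telemetry.read_state(): the state, without advancing time (a new reading comes with each control period).
- optics.read_camera(name): name is "scene" or "top" or "wrist"; returns a dict with "frame" (480x640x3 uint8, blue, green, red), "fx", "fy", "cx", "cy" (pixels), "rvec" (rotation vector, rad) and "tvec" (3), from world to camera coordinates, as OpenCV has them. Camera axes: x right, y down, z forward; pixel columns grow to the right and rows downward; lengths in m; the calibration is good to about 2 mm. The wrist camera is an equidistant fisheye: a pixel r from the principal point sees the ray r / f radians off the axis. A picture is of the moment at which its call begins. There is no depth.
- workorder.close_job(): hands the job in, once; it reports no verdict.
The state is a dict: "t": time; "q": joint angles; "dq": joint speeds; "joint_torque": joint torques, N m; "tool_pos": TCP position; "orientation": TCP orientation; "force": force on the tool from outside, world axes, zero at the start; "wrist_torque": the same for the moment, N m; "opening": finger opening in m.
Only numpy, scipy, OpenCV 4.12 (cv2) and the standard library are available. Lean on these libraries where they do the work, as an engineer would, in place of code of your own. Each camera call takes 0.05 s, during which the arm holds its last target. There are 200 camera calls.

## Working session

There is one attempt and no reset: what is moved stays moved. The work goes in short steps, Python scripts to look and compute and a shell command to move; the robot and the scene stay as the last step left them, time stands still between calls to the robot, and variables do not carry over. Pictures are saved under pics/ and viewed, on a budget of 10 in all, crops included, one or two more only if the job needs it, and the job is handed in when it is done.

```bash
mkdir -p pics; ls
python3 - <<'E'
from plant import telemetry, optics
import cv2,numpy as np
s=telemetry.read_state();print(s)
a=[]
for n in("scene","top"):
    c=optics.read_camera(n);cv2.imwrite(f"pics/{n}0.png",c["frame"]);np.savez(f"{n}0.npz",**c)
    print(n,{k:c[k] for k in c if k!="frame"})
E
```

```text
pics
{'t': 0.0, 'q': array([-1.38040914e+00,  1.31194211e-01,  1.48923459e+00, -5.76904707e-06,
        1.52300268e+00, -8.54074453e-02]), 'dq': array([-0.00036169,  0.00092802,  0.00036008,  0.00017559, -0.00024063,
       -0.00177766]), 'joint_torque': array([ 2.23403354e-04, -5.59838998e+01, -4.91763210e+01,  7.69020338e-02,
        3.49359750e-02, -1.22215311e-04]), 'tool_pos': array([ 0.16330243, -0.57680363,  0.23459222]), 'orientation': array([ 1.00489178,  1.32854205, -1.00285147]), 'force': array([-0.72390828, -0.02838795,  0.38384299]), 'wrist_torque': array([0.00229679, 0.0016073 , 0.01948374]), 'opening': 0.0931702851056991}
scene {'fx': 475.4872300356319, 'fy': 475.4872300356319, 'cx': 317.34122931245287, 'cy': 240.95236150920695, 'rvec': array([ 0.63177629,  2.6215549 , -1.22593799]), 'tvec': array([ 0.56142185, -0.13191979,  1.39236895])}
top {'fx': 622.2757697653841, 'fy': 622.2757697653841, 'cx': 313.3850039359455, 'cy': 234.1534078359856, 'rvec': array([ 2.16732276, -2.13551865,  0.16490447]), 'tvec': array([0.04112822, 0.64744354, 1.12570491])}
```

View pics/top0.png

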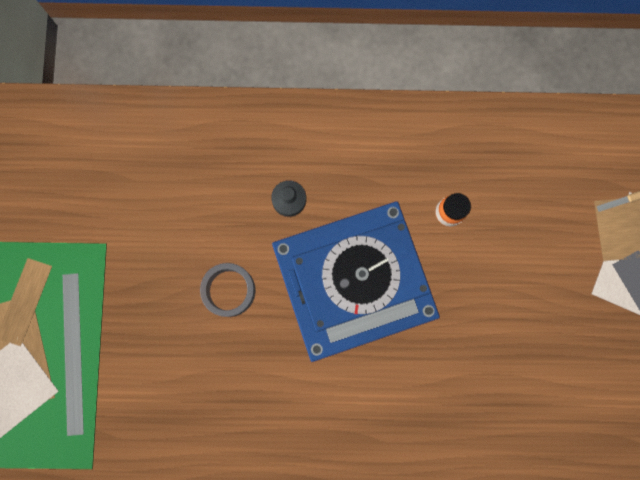

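View pics/scene0.png

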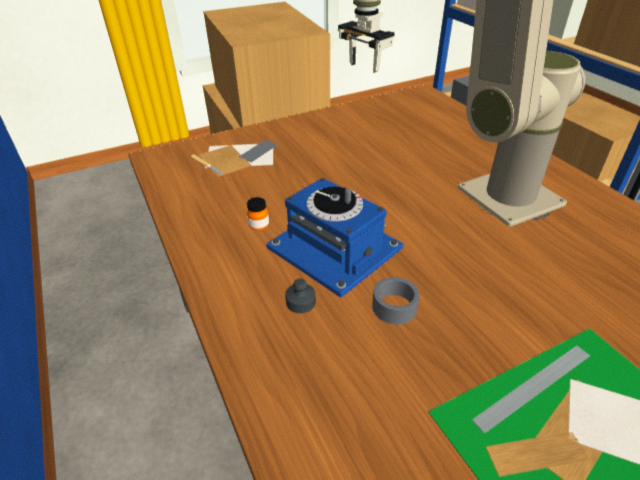

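The top view shows the dial centre near (362,274), the index tip near (389,260), the red line near (357,309) and the post near (345,283). The scene view confirms the layout, with the post on the robot side. The gap is about 120° clockwise.

```bash
cat > h.py <<'E'
import cv2,numpy as np
from scipy.spatial.transform import Rotation as Ro
from plant import telemetry, optics
def ray(c,u,v,fish=False):
    R=cv2.Rodrigues(np.array(c["rvec"]))[0];C=-R.T@c["tvec"]
    x=(u-c["cx"])/c["fx"];y=(v-c["cy"])/c["fy"]
    if fish:
        r=np.hypot(x,y);k=np.sin(r)/max(r,1e-9);d=np.array([x*k,y*k,np.cos(r)])
    else: d=np.array([x,y,1.])
    d=R.T@d
    return C,d/np.linalg.norm(d)
def plane(c,u,v,z,fish=False):
    C,d=ray(c,u,v,fish);return C+d*(z-C[2])/d[2]
def tri(r1,r2):
    A=np.zeros((3,3));b=np.zeros(3)
    for C,d in(r1,r2):
        P=np.eye(3)-np.outer(d,d);A+=P;b+=P@C
    return np.linalg.solve(A,b)
def proj(c,p,fish=False):
    R=cv2.Rodrigues(np.array(c["rvec"]))[0];q=R@np.asarray(p)+c["tvec"]
    if fish:
        h=np.hypot(q[0],q[1]);t=np.arctan2(h,q[2]);return c["cx"]+c["fx"]*t*q[0]/h,c["cy"]+c["fy"]*t*q[1]/h
    return c["cx"]+c["fx"]*q[0]/q[2],c["cy"]+c["fy"]*q[1]/q[2]
def measure(c,guess,fish=False,ctr=None):
    """dial centre from black disc, index & red angle (world, ccw) in deg"""
    f=c["frame"].astype(int);B,G,Rr=f[...,0],f[...,1],f[...,2]
    v,u=np.mgrid[:480,:640]
    gu,gv=proj(c,guess,fish)
    e=proj(c,np.array(guess)+[0.072,0,0],fish);rad=np.hypot(e[0]-gu,e[1]-gv)
    near=np.hypot(u-gu,v-gv)<rad
    out={}
    if ctr is None:
        m=(near&(f.max(2)<60)).astype(np.uint8)
        m=cv2.morphologyEx(m,cv2.MORPH_CLOSE,np.ones((3,3)))
        cn=max(cv2.findContours(m,cv2.RETR_EXTERNAL,cv2.CHAIN_APPROX_NONE)[0],key=cv2.contourArea)
        P=np.array([plane(c,*p,0.158,fish)[:2] for p in cv2.convexHull(cn)[:,0].astype(float)])
        A=np.c_[2*P,np.ones(len(P))];s=np.linalg.lstsq(A,(P**2).sum(1),rcond=None)[0]
        ctr=s[:2];out["r"]=np.sqrt(s[2]+ctr@ctr)
    out["ctr"]=ctr
    for n,m,z,lo,hi in(("red",(Rr>120)&(G<80)&(B<80),.145,.045,.072),("idx",(f.min(2)>150),.158,.018,.046)):
        ys,xs=np.nonzero(m&near)
        Q=np.array([plane(c,x,y,z,fish)[:2] for x,y in zip(xs,ys)])-ctr if len(xs) else np.zeros((0,2))
        d=np.hypot(*Q.T);Q=Q[(d>lo)&(d<hi)]
        if len(Q): w=Q.mean(0);out[n]=(np.degrees(np.arctan2(w[1],w[0])).round(2),len(Q),(np.hypot(*w)*1e3).round(1))
    if "red" in out and "idx" in out: out["gap_cw"]=(out["idx"][0]-out["red"][0])%360
    return out
E
python3 - <<'E'
from h import *
t=dict(np.load("top0.npz"));s=dict(np.load("scene0.npz"))
g=plane(t,362,274,.158);print("nut tri",tri(ray(t,362,274),ray(s,335,198)), "posttop tri",tri(ray(t,345,283),ray(s,348,191)))
m=measure(t,g);print("top",m);print("scene",measure(s,g),)
print("post plane",plane(t,345,283,.192))
for n,p in(("weight",(289,194)),("tape",(228,290)),("jar",(457,207))):print(n,plane(t,*p,.06))
st=telemetry.read_state();print(Ro.from_rotvec(st["orientation"]).as_matrix().round(3))
E
```

```text
nut tri [ 0.5634694  -0.03097804  0.15876511] posttop tri [ 0.54598965 -0.00059076  0.19117308]
top {'r': np.float64(0.04861526544667142), 'ctr': array([ 0.56427902, -0.03017608]), 'red': (np.float64(172.49), 15, np.float64(59.0)), 'idx': (np.float64(-59.65), 39, np.float64(31.9)), 'gap_cw': np.float64(127.85999999999999)}
scene {'r': np.float64(0.051508293440402766), 'ctr': array([ 0.56702048, -0.02719729]), 'red': (np.float64(-179.46), 1, np.float64(60.1)), 'idx': (np.float64(-73.07), 6, np.float64(34.0)), 'gap_cw': np.float64(106.39000000000001)}
post plane [ 0.54612472 -0.00066811  0.192     ]
weight [0.72023313 0.09766519 0.06      ]
tape [0.53883922 0.20599252 0.06      ]
jar [ 0.7004758  -0.21808252  0.06      ]
[[-0.     0.962  0.272]
 [ 0.002  0.272 -0.962]
 [-1.     0.    -0.002]]
```

Top-view centre is (0.564, -0.030), and both views agree on it to about 3 mm. The post is at 120° and has to go clockwise to about -7.5°. I'll close the fingers and push with the flat 35 mm face (tool -y). First: travel high, then yaw to 210°.

```bash
python3 -m inch '[[[0,0.035,-0.0315,0,0,0,0],[0,0.035,-0.0315,0,0,0,0],[0,0.035,-0.0315,0,0,0,0],[0,0.035,-0.0315,0,0,0,0],[0,0.035,-0.0315,0,0,0,0],[0,0.035,-0.0315,0,0,0,0],[0,0.035,-0.0315,0,0,0,0],[0,0.035,-0.0315,0,0,0,0],[0,0.035,-0.0315,0,0,0,0],[0,0.035,-0.0315,0,0,0,0],[0,0.035,-0.0315,0,0,0,0],[0,0.035,-0.0315,0,0,0,0],[0,0.035,-0.0315,0,0,0,0],[0,0.035,-0.0315,0,0,0,0]]]' 10
python3 -m inch '[[[0,0,0,-0.149,0,0,0],[0,0,0,-0.149,0,0,0],[0,0,0,-0.149,0,0,0],[0,0,0,-0.149,0,0,0],[0,0,0,-0.149,0,0,0],[0,0,0,-0.149,0,0,0],[0,0,0,-0.149,0,0,0],[0,0,0,-0.149,0,0,0],[0,0,0,-0.149,0,0,0],[0,0,0,-0.149,0,0,0],[0,0,0,-0.149,0,0,0],[0,0,0,-0.149,0,0,0],[0,0,0,-0.149,0,0,0],[0,0,0,-0.149,0,0,0],[0,0,0,-0.149,0,0,0],[0,0,0,-0.149,0,0,0],[0,0,0,-0.149,0,0,0],[0,0,0,-0.149,0,0,0],[0,0,0,-0.149,0,0,0]]]'
cat > st.py <<'E'
from h import *
import sys
ctr=np.array([.5640,-.0302])
def report(post):
    s=telemetry.read_state();M=Ro.from_rotvec(s["orientation"]).as_matrix();a=np.radians(post)
    er=np.array([np.cos(a),np.sin(a)])
    print("t",round(s["t"],2),"pos",s["tool_pos"].round(4),"yaw",np.degrees(np.arctan2(M[1,1],M[0,1])).round(1),"tilt",M[2].round(3),"q6",s["q"][5].round(2),"F",s["force"].round(2),"open",round(s["opening"],4))
    d=s["tool_pos"][:2]-ctr
    print(" dial in tool yz frame: tool centre (y,z) mm",(d@M[:2,1]*1e3).round(1),(d@M[:2,2]*1e3).round(1))
    p=ctr+.035*er-s["tool_pos"][:2]; print(" post rel tool (y,z) mm",(p@M[:2,1]*1e3).round(1),(p@M[:2,2]*1e3).round(1),"want yaw",post+90)
if __name__=="__main__": report(float(sys.argv[1]))
E
python3 st.py 120.4
```

```text
t: 1.5
tool_pos: [0.5222, 0.0, 0.23]
orientation: [1.016, 1.332, -1.01]
force: [0.6, -1.1, -0.0]
opening: 0.0007
t: 3.4
tool_pos: [0.5182, 0.0091, 0.2189]
orientation: [-1.174, 1.228, 1.216]
force: [0.2, -1.0, -0.6]
opening: 0.0006
t 3.4 pos [0.5182 0.0091 0.2189] yaw 178.8 tilt [-1.     0.024  0.011] q6 -1.64 F [ 0.23 -0.98 -0.59] open 0.0006
 dial in tool yz frame: tool centre (y,z) mm 46.6 38.3
 post rel tool (y,z) mm -28.3 -8.5 want yaw 210.4
```

```bash
python3 -m inch '[[[0,0,0,-0.14,0,0,0],[0,0,0,-0.14,0,0,0],[0,0,0,-0.14,0,0,0],[0,0,0,-0.13,0,0,0]]]'
python3 st.py 120.4
python3 - <<'E'
from h import *
for n in("wrist","top"):
    c=optics.read_camera(n);np.savez(n+"1.npz",**c);cv2.imwrite(f"pics/{n}1.png",c["frame"])
    try: print(n,measure(c,[.564,-.0302,.158],n=="wrist"))
    except Exception as e: print(n,e)
a=cv2.imread("pics/top1.png")[174:374,262:462];b=cv2.imread("pics/wrist1.png")
cv2.imwrite("pics/c1.png",np.hstack([cv2.resize(a,(360,360)),cv2.resize(b,(440,330),interpolation=cv2.INTER_AREA)[:330,:].repeat(1,0) if 0 else cv2.copyMakeBorder(cv2.resize(b,(440,330)),0,30,0,0,0)]))
E
```

```text
t: 3.8
tool_pos: [0.5169, 0.0092, 0.2168]
orientation: [-1.577, 0.898, 1.632]
force: [-0.2, -0.1, -0.0]
opening: 0.0004
t 3.8 pos [0.5169 0.0092 0.2168] yaw -148.3 tilt [-1.     0.017  0.025] q6 -2.21 F [-0.22 -0.15 -0.03] open 0.0004
 dial in tool yz frame: tool centre (y,z) mm 19.4 58.2
 post rel tool (y,z) mm -20.2 -23.3 want yaw 210.4
wrist {'r': np.float64(0.056898812383940976), 'ctr': array([ 0.57323312, -0.02802528]), 'red': (np.float64(176.96), 10, np.float64(60.0)), 'idx': (np.float64(-65.26), 337, np.float64(29.4)), 'gap_cw': np.float64(117.77999999999997)}
top max() iterable argument is empty
```

View pics/c1.png

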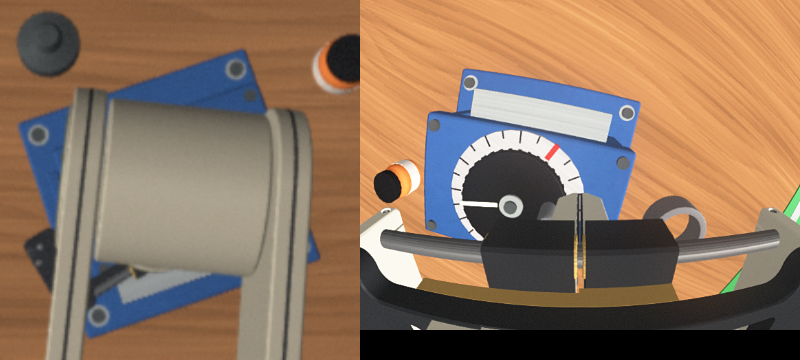

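The wrist view shows the dial clearly, with the index pointing left at (465,204) and the red line at (552,152). The post is behind the closed fingers. The top view is blocked by the arm. The tool sags about 0.5 mm per row, so I'll compensate for that. Next I'll line up behind the post and lower.

```bash
python3 -m inch '[[[-0.0005,0.004,-0.012,0,0.025,-0.017,0],[-0.0005,0.004,-0.012,0,0,0,0],[0.01,0,0,0,0,0,0],[0.01,0,0,0,0,0,0],[0.005,0,0,0,0,0,0]]]'
python3 st.py 120.4
```

```text
t: 4.4
tool_pos: [0.5231, -0.0186, 0.1908]
orientation: [-1.596, 0.906, 1.589]
force: [0.3, -0.2, 0.2]
opening: 0.0007
t 4.4 pos [ 0.5231 -0.0186  0.1908] yaw -149.3 tilt [-1.    -0.002 -0.003] q6 -2.24 F [ 0.31 -0.21  0.17] open 0.0007
 dial in tool yz frame: tool centre (y,z) mm 29.2 30.9
 post rel tool (y,z) mm -29.4 4.1 want yaw 210.4
```

```bash
python3 -m inch '[[[0.003,-0.004,0.002,0,0,0,0],[0.001,-0.004,0.001,0,0,0,0],[-0.0005,-0.003,0.001,0,0,0,0],[-0.0005,-0.003,0.001,0.08,0,0,0],[-0.0005,-0.0028,0.0012,0.08,0,0,0],[-0.0005,-0.0028,0.0012,0.08,0,0,0],[-0.0005,-0.0028,0.0012,0.08,0,0,0]]]'
python3 st.py 105;python3 - <<'E'
from h import *
c=optics.read_camera("wrist");np.savez("wrist2.npz",**c);cv2.imwrite("pics/w2.png",c["frame"])
print(measure(c,[.564,-.0302,.158],True,np.array([.564,-.0302])))
E
```

```text
t: 5.1
tool_pos: [0.5367, 0.0018, 0.1851]
orientation: [-1.357, 1.111, 1.365]
force: [-3.2, 0.4, -3.2]
opening: 0.0003
t 5.1 pos [0.5367 0.0018 0.1851] yaw -168.2 tilt [-1.     0.008 -0.001] q6 -1.87 F [-3.21  0.38 -3.19] open 0.0003
 dial in tool yz frame: tool centre (y,z) mm 20.2 36.9
 post rel tool (y,z) mm -18.2 -1.9 want yaw 195.0
{'ctr': array([ 0.564 , -0.0302]), 'red': (np.float64(173.73), 2, np.float64(50.0)), 'idx': (np.float64(-72.84), 159, np.float64(28.8)), 'gap_cw': np.float64(113.43)}
```

View pics/w2.png

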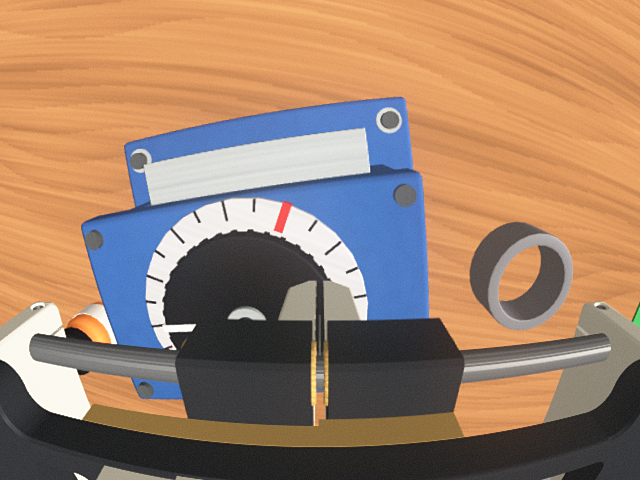

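The wrist view shows the red line at (283,217), part of the index at (180,327) and the nut at (247,313). The dial has started to turn and the contact force is about 3 N. The near-mask is too tight for the fisheye, so I'll widen it.

```bash
sed -i 's/near=np.hypot(u-gu,v-gv)<rad/near=np.hypot(u-gu,v-gv)<rad*(1.7 if fish else 1)/' h.py
python3 - <<'E'
from h import *
for n in("wrist1","wrist2"):
    c=dict(np.load(n+".npz"))
    print(n,[np.round(proj(c,p,True)) for p in([.564,-.0302,.164],[.564-.0585,-.0302+.0077,.145])])
    print(measure(c,[.564,-.0302,.158],True,np.array([.564,-.0302])))
    f=c["frame"];hs=cv2.cvtColor(f,cv2.COLOR_BGR2HSV);m=((hs[...,0]<6)|(hs[...,0]>174))&(hs[...,1]>150)&(hs[...,2]>120)
    k=cv2.connectedComponentsWithStats(m.astype(np.uint8));i=1+np.argmax(k[2][1:,4]);print(k[2][i],k[3][i],plane(c,*k[3][i],.145,True))
E
```

```text
wrist1 [array([222., 301.]), array([282., 221.])]
{'ctr': array([ 0.564 , -0.0302]), 'red': (np.float64(173.82), 21, np.float64(57.0)), 'idx': (np.float64(-56.78), 274, np.float64(29.7)), 'gap_cw': np.float64(129.4)}
[269 209  21  24 174] [279.26436782 220.60344828] [ 0.50636844 -0.02396406  0.145     ]
wrist2 [array([249., 326.]), array([286., 215.])]
{'ctr': array([ 0.564 , -0.0302]), 'red': (np.float64(173.85), 28, np.float64(57.6)), 'idx': (np.float64(-72.84), 159, np.float64(28.8)), 'gap_cw': np.float64(113.31)}
[274 201  18  32 249] [282.38554217 216.5502008 ] [ 0.50644955 -0.02408493  0.145     ]
```

```bash
python3 -m inch '[[[-0.0008,-0.003,0.0014,0.08,0,0,0],[-0.0008,-0.003,0.0014,0.08,0,0,0],[-0.0008,-0.003,0.0014,0.08,0,0,0],[-0.0008,-0.003,0.0014,0.08,0,0,0],[-0.0008,-0.003,0.0014,0.08,0,0,0],[-0.0008,-0.003,0.0014,0.08,0,0,0],[-0.0008,-0.003,0.0014,0.08,0,0,0],[-0.0008,-0.003,0.0014,0.08,0,0,0]]]'
cat > look.py <<'E'
from st import *
def look(tag,ctr=np.array([.5640,-.0302])):
    c=optics.read_camera("wrist");np.savez(tag+".npz",**c);cv2.imwrite(f"pics/{tag}.png",c["frame"])
    m=measure(c,[.564,-.0302,.158],True,ctr);print({k:m[k] for k in m if k!="ctr"});return (m["idx"][0]+180)%360 if "idx" in m else None
if __name__=="__main__":
    p=look(sys.argv[1]); 
    if p is not None: report(p)
E
python3 look.py w3
```

```text
t: 5.95
tool_pos: [0.5573, 0.0151, 0.1876]
orientation: [-0.868, 1.407, 0.887]
force: [-3.1, 1.3, -2.5]
opening: 0.0003
{'red': (np.float64(174.16), 111, np.float64(57.3)), 'idx': (np.float64(89.44), 1386, np.float64(33.6)), 'gap_cw': np.float64(275.28)}
t 6.0 pos [0.5577 0.0152 0.1877] yaw 154.2 tilt [-1.    0.02 -0.01] q6 -1.18 F [-3.28  1.28 -1.47] open 0.0007
 dial in tool yz frame: tool centre (y,z) mm 25.5 38.1
 post rel tool (y,z) mm -40.4 -69.8 want yaw 359.44
```

View pics/w3.png

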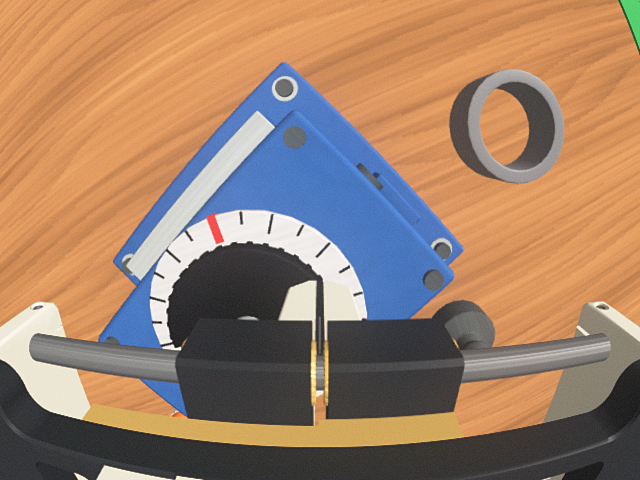

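The index is hidden under the left finger (red line at (215,229)), so while I push I'll infer the dial angle from contact geometry. The post is at about 78°, still far from the target. I'll continue and press a little more in -y.

```bash
python3 -m inch '[[[-0.0006,-0.0044,0.0015,0.08,0,0.02,0],[-0.0006,-0.0044,0.0014,0.08,0,0,0],[-0.0006,-0.0044,0.0014,0.08,0,0,0],[-0.0006,-0.0044,0.0014,0.08,0,0,0],[-0.0006,-0.0044,0.0014,0.08,0,0,0],[-0.0006,-0.0042,0.0013,0.08,0,0,0]]]'
cat >> st.py <<'E'
    s=telemetry.read_state();M=Ro.from_rotvec(s["orientation"]).as_matrix();d=s["tool_pos"][:2]-ctr
    yy=d@M[:2,1]*1e3;za=np.degrees(np.arctan2(M[1,2],M[0,2]));print(" inferred post angle",[(c,(za+np.degrees(np.arcsin((yy-c)/35))).round(1)) for c in(15.5,17)])
E
python3 st.py 40
```

```text
t: 6.6
tool_pos: [0.5815, 0.0111, 0.188]
orientation: [-0.485, 1.552, 0.532]
force: [-1.1, 3.2, -1.7]
opening: 0.0002  File "st.py", line 12
    s=telemetry.read_state();M=Ro.from_rotvec(s["orientation"]).as_matrix();d=s["tool_pos"][:2]-ctr
IndentationError: unexpected indent
```

```bash
sed -i 's/: report(float(sys.argv\[1\]))/:\n    report(float(sys.argv[1]))/' st.py; python3 st.py 40
```

```text
t 6.6 pos [0.5815 0.0111 0.188 ] yaw 127.0 tilt [-0.999  0.041 -0.03 ] q6 -0.72 F [-1.12  3.24 -1.71] open 0.0002
 dial in tool yz frame: tool centre (y,z) mm 22.5 38.8
 post rel tool (y,z) mm -20.7 -3.9 want yaw 130.0
 inferred post angle [(15.5, np.float64(48.6)), (17, np.float64(46.1))]
```

```bash
python3 -m inch '[[[-0.0006,-0.0042,0.0012,0.08,-0.015,-0.02,0],[-0.0006,-0.0042,0.0012,0.08,-0.015,-0.02,0],[-0.0006,-0.004,0.0012,0.08,0,0,0],[-0.0006,-0.004,0.0012,0.08,0,0,0],[-0.0006,-0.004,0.0012,0.08,0,0,0],[-0.0006,-0.004,0.0012,0.08,0,0,0],[-0.0006,-0.004,0.0012,0.06,0,0,0]]]'; python3 st.py 10
```

```text
t: 7.3
tool_pos: [0.6001, -0.0047, 0.1899]
orientation: [-0.083, 1.573, 0.091]
force: [-0.3, 2.6, -2.0]
opening: 0.0003
t 7.3 pos [ 0.6001 -0.0047  0.1899] yaw 96.3 tilt [-1.     0.006 -0.003] q6 -0.21 F [-0.25  2.56 -2.03] open 0.0003
 dial in tool yz frame: tool centre (y,z) mm 21.3 38.7
 post rel tool (y,z) mm -19.1 -3.8 want yaw 100.0
 inferred post angle [(15.5, np.float64(16.0)), (17, np.float64(13.5))]
```

Post is at about 14°, so 20° or so remains. I'll back off, lift and measure properly.

```bash
python3 -m inch '[[[0,0.008,0,0,0,0,0],[0,0.01,0,0,0,0,0],[-0.02,0.01,0,0,0,0,0],[-0.04,0.01,0,0,0,0,0],[-0.03,0.02,0,0,0,0,0],[0,0.02,0,0,0,0,0],[0,0.02,0,0,0,0,0],[0,0,0,0,0,0,0]]]'; python3 look.py w4; python3 -c "
from h import *
c=optics.read_camera('top');np.savez('top4.npz',**c);a=c['frame'][174:374,262:462];b=cv2.imread('pics/w4.png')
cv2.imwrite('pics/c4.png',np.hstack([cv2.resize(a,(320,320)),cv2.resize(b[80:400],(480,320)) if 0 else b[100:420,80:560]]))"
```

```text
t: 8.1
tool_pos: [0.5881, 0.1017, 0.2866]
orientation: [-0.102, 1.566, 0.111]
force: [-0.2, 0.6, -0.5]
opening: 0.0
{'idx': (np.float64(20.98), 8, np.float64(37.4))}
t 8.15 pos [0.5882 0.1006 0.2864] yaw 97.7 tilt [-1.     0.005  0.002] q6 -0.05 F [0.97 0.79 1.58] open 0.0002
 dial in tool yz frame: tool centre (y,z) mm 126.3 41.6
 post rel tool (y,z) mm -134.3 -75.7 want yaw 290.98
```

View pics/c4.png

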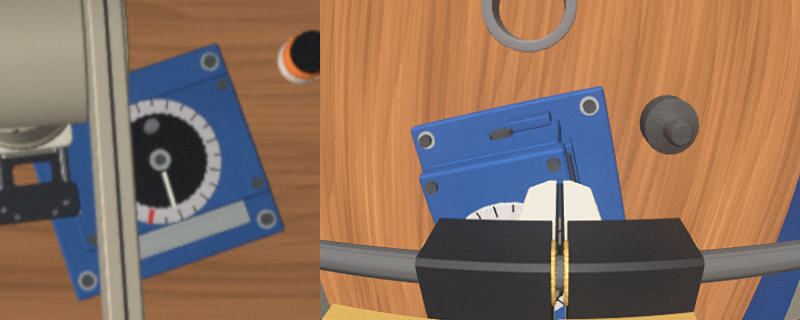

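The top view is clear: the index is at crop (175,207), the red line at (151,216) and the post at (152,126). I'll measure from this one.

Run:
```python
from h import *
for n in("top0","top4"):
    c=dict(np.load(n+".npz"));f=c["frame"]
    hs=cv2.cvtColor(f,cv2.COLOR_BGR2HSV);m=((hs[...,0]<8)|(hs[...,0]>172))&(hs[...,1]>110)&(hs[...,2]>90)
    w=np.clip((f[...,2].astype(float)-f[...,1])-30,0,None)*m;w[:,:330]=0;w[:290]=0;w[:,400:]=0;w[330:]=0
    v,u=np.mgrid[:480,:640];R=plane(c,(w*u).sum()/w.sum(),(w*v).sum()/w.sum(),.145)
    for ctr in(np.array([.564,-.0302]),np.array([.5635,-.031])):
        mm=measure(c,[.564,-.0302,.158],False,ctr)
        # index: intensity-weighted within annulus 14..46mm, line direction by PCA too
        g=f.min(2).astype(float);P=[];W=[]
        for y in range(225,325):
            for x in range(310,415):
                if g[y,x]>90:
                    q=plane(c,x,y,.158)[:2]-ctr
                    if .015<np.hypot(*q)<.045 : P.append(q);W.append(g[y,x])
        P=np.array(P);W=np.array(W);I=mm["idx"][0]
        a=np.degrees(np.arctan2(P[:,1],P[:,0]));ok=abs((a-I+180)%360-180)<15;P,W=P[ok],W[ok]
        cm=(P*W[:,None]).sum(0)/W.sum();e=np.linalg.svd((P-cm)*np.sqrt(W)[:,None])[2][0];e*=np.sign(e@cm)
        r=R[:2]-ctr
        print(n,ctr,"idx",np.degrees(np.arctan2(cm[1],cm[0])).round(2),"line dir",np.degrees(np.arctan2(e[1],e[0])).round(2),"red",np.degrees(np.arctan2(r[1],r[0])).round(2),mm.get("gap_cw"), np.hypot(*r).round(4))
```

```text
top0 [ 0.564  -0.0302] idx -58.73 line dir -59.65 red 172.5 128.37 0.0591
top0 [ 0.5635 -0.031 ] idx -57.16 line dir -59.77 red 171.66 130.73999999999998 0.0587
top4 [ 0.564  -0.0302] idx -161.63 line dir -162.17 red 172.51 26.149999999999977 0.0591
top4 [ 0.5635 -0.031 ] idx -162.84 line dir -163.05 red 171.67 25.810000000000002 0.0587
```

The gap is 25.4° by line direction. So the post was at 17.8°, which puts the contact offset at about 14.4 mm. I'll go back in.

```bash
python3 -m inch '[[[0,-0.02,0,0,0,0,0],[0,-0.02,-0.001,0,0,0,0],[0,-0.02,-0.001,0,0,0,0],[0,-0.02,-0.001,0,0,0,0],[0.03,-0.004,0,0,0,0,0],[0.03,0,0,0,0,0,0],[0.025,0,0,0,0,0,0],[0.008,0,0,0,0,0,0]]]'; sed -i 's/(15.5,17)/(14,14.5)/' st.py; python3 st.py 17.8
```

```text
t: 9.0
tool_pos: [0.5966, 0.0068, 0.189]
orientation: [-0.108, 1.567, 0.11]
force: [-0.0, 0.3, 0.6]
opening: 0.0004
t 9.0 pos [0.5966 0.0068 0.189 ] yaw 97.9 tilt [-1.     0.001  0.001] q6 -0.21 F [-0.    0.28  0.57] open 0.0004
 dial in tool yz frame: tool centre (y,z) mm 32.1 37.4
 post rel tool (y,z) mm -26.1 -2.9 want yaw 107.8
 inferred post angle [(14, np.float64(39.1)), (14.5, np.float64(38.2))]
```

```bash
python3 -m inch '[[[-0.0003,-0.004,0,0,0,0,0],[-0.0003,-0.004,0,0,0,0,0],[-0.0003,-0.003,0.0005,0.02,0,0,0],[-0.0005,-0.0025,0.0005,0.023,0,0,0],[-0.0005,-0.0025,0.0005,0.023,0,0,0],[-0.0005,-0.0025,0.0005,0.023,0,0,0],[-0.0005,-0.0025,0.0005,0.023,0,0,0]]]'; python3 st.py 5
```

```text
t: 9.7
tool_pos: [0.6025, -0.0148, 0.1949]
orientation: [-0.012, 1.568, 0.017]
force: [-0.5, 3.5, -1.6]
opening: 0.0003
t 9.7 pos [ 0.6025 -0.0148  0.1949] yaw 91.1 tilt [-1.     0.003  0.003] q6 -0.13 F [-0.54  3.49 -1.59] open 0.0003
 dial in tool yz frame: tool centre (y,z) mm 14.7 38.8
 post rel tool (y,z) mm -12.3 -3.9 want yaw 95.0
 inferred post angle [(14, np.float64(2.2)), (14.5, np.float64(1.4))]
```

```bash
python3 -m inch '[[[0.001,-0.0022,0.0003,0.02,0,0,0],[0.001,-0.0022,0.0003,0.02,0,0,0],[0,0,0,0,0,0,0]]]'; python3 st.py -4
```

```text
t: 10.0
tool_pos: [0.6043, -0.0198, 0.1945]
orientation: [0.023, 1.565, -0.018]
force: [-0.6, 2.1, -0.6]
opening: 0.0009
t 10.0 pos [ 0.6043 -0.0198  0.1945] yaw 88.5 tilt [-1.     0.003  0.006] q6 -0.09 F [-0.57  2.12 -0.64] open 0.0009
 dial in tool yz frame: tool centre (y,z) mm 11.4 40.0
 post rel tool (y,z) mm -13.0 -5.1 want yaw 86.0
 inferred post angle [(14, np.float64(-5.7)), (14.5, np.float64(-6.5))]
```

By inference the dial is now within 1–2°. I'll back off and look from above.

```bash
cat > gap.py <<'E'
from h import *
import sys
c=optics.read_camera("top");np.savez(sys.argv[1]+".npz",**c);f=c["frame"]
cv2.imwrite("pics/"+sys.argv[1]+".png",cv2.resize(f[214:334,302:422],(600,600),interpolation=cv2.INTER_CUBIC))
ctr=np.array([.564,-.0302])
u,v=[a.ravel() for a in np.meshgrid(np.arange(310,415),np.arange(225,325))]
def lay(z):
    C,_=ray(c,0,0);return np.array([plane(c,x,y,z)[:2] for x,y in zip(u,v)])-ctr
def fit(w,Q,lo,hi,a0,tol):
    r=np.hypot(*Q.T);a=np.degrees(np.arctan2(Q[:,1],Q[:,0]));k=(r>lo)&(r<hi)&(abs((a-a0+180)%360-180)<tol)
    w=w*k;cm=(Q*w[:,None]).sum(0)/w.sum();e=np.linalg.svd((Q-cm)*np.sqrt(w)[:,None],full_matrices=False)[2][0];e*=np.sign(e@cm)
    return cm*1e3,np.degrees(np.arctan2(cm[1],cm[0])),np.degrees(np.arctan2(e[1],e[0]))
g=f[v,u].astype(float)
I=fit(np.clip(g.min(1)-60,0,None),lay(.158),.015,.045,172,25)
R=fit(np.clip(g[:,2]-g[:,1]-40,0,None),lay(.145),.045,.072,172.5,20)
print("idx cm,ang,dir",I,"\nred",R,"\ngap",((I[1]-R[1]+180)%360-180).round(2),((I[2]-R[1]+180)%360-180).round(2))
E
python3 -m inch '[[[0,0.006,0,0,0,0,0],[0,0.01,0,0,0,0,0],[-0.02,0.01,0,0,0,0,0],[-0.04,0.01,0,0,0,0,0],[-0.03,0.03,0,0,0,0,0],[0,0.03,0,0,0,0,0],[0,0.03,0,0,0,0,0],[0,0,0,0,0,0,0]]]'; python3 gap.py top5; python3 st.py -5
```

```text
t: 10.8
tool_pos: [0.6064, 0.1123, 0.2876]
orientation: [0.023, 1.566, -0.021]
force: [1.1, -0.0, 0.2]
opening: 0.0003
idx cm,ang,dir (array([-29.62122407,   3.20259245]), np.float64(173.82925523682326), np.float64(173.00246971525067)) 
red (array([-58.39502661,   7.69871435]), np.float64(172.48952308628617), np.float64(172.35037446001465)) 
gap 1.34 0.51
t 10.85 pos [0.6064 0.1107 0.2872] yaw 88.4 tilt [-1.    -0.     0.004] q6 0.13 F [ 0.88 -0.11 -0.64] open 0.0001
 dial in tool yz frame: tool centre (y,z) mm 142.0 38.4
 post rel tool (y,z) mm -144.1 -3.4 want yaw 85.0
 inferred post angle [(14, np.float64(nan)), (14.5, np.float64(nan))]st.py:14: RuntimeWarning: invalid value encountered in arcsin
  yy=d@M[:2,1]*1e3;za=np.degrees(np.arctan2(M[1,2],M[0,2]));print(" inferred post angle",[(c,(za+np.degrees(np.arcsin((yy-c)/35))).round(1)) for c in(14,14.5)])
```

View pics/top5.png

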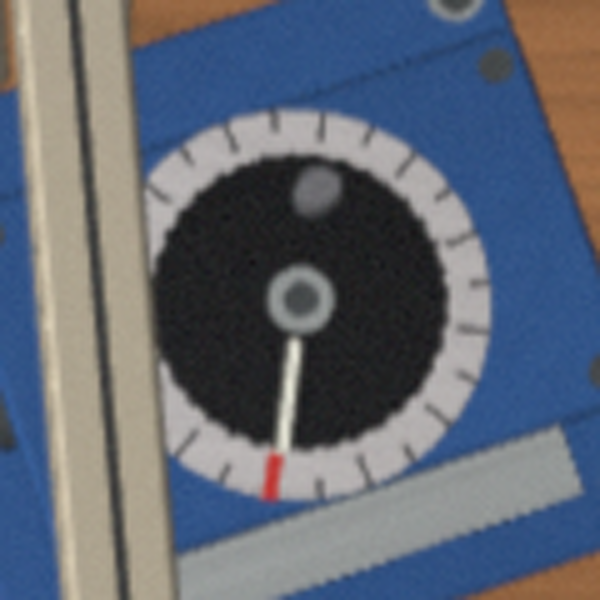

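The top view shows the lines nearly meeting: index tip at (281,450), red inner end at (274,457). The gap is about 1° short (0.9 mm at the edge). I'll cross-check with the wrist camera from the other side, passing high over the post.

```bash
python3 -m inch '[[[-0.01,-0.035,-0.005,0,0,0,0],[-0.001,-0.035,-0.005,0,0,0,0],[-0.001,-0.035,-0.005,0,0,0,0],[-0.001,-0.035,-0.005,0,0,0,0],[-0.001,-0.035,-0.005,0,0,0,0],[-0.001,-0.035,-0.005,0,0,0,0],[0,0,0,0,0,0,0]]]'
python3 - <<'E'
from h import *
c=optics.read_camera("wrist");np.savez("w6.npz",**c);f=c["frame"];cv2.imwrite("pics/w6.png",f)
print([np.round(proj(c,p,True)) for p in([.564,-.0302,.158],[.5134,-.0235,.158])])
v,u=np.mgrid[:480,:640];v=v.ravel();u=u.ravel();g=f[v,u].astype(float)
C=ray(c,0,0)[0]
def lay(z): return np.array([plane(c,x,y,z,True)[:2] if ray(c,x,y,True)[1][2]<-.2 else (9,9) for x,y in zip(u,v)])-[.564,-.0302]
def fit(w,Q,lo,hi):
    r=np.hypot(*Q.T);a=np.degrees(np.arctan2(Q[:,1],Q[:,0]));w=w*(r>lo)*(r<hi)*(abs((a-173+180)%360-180)<20)
    cm=(Q*w[:,None]).sum(0)/w.sum();e=np.linalg.svd(((Q-cm)*np.sqrt(w)[:,None]),full_matrices=False)[2][0];e*=np.sign(e@cm)
    p=cm+e*(.051-np.hypot(*cm));return cm*1e3,p*1e3,np.degrees(np.arctan2(e[1],e[0])),np.degrees(np.arctan2(p[1],p[0]))
print("idx cm,tip51,dir,ang",fit(np.clip(g.min(1)-80,0,None),lay(.158),.015,.045));print("red",fit(np.clip(g[:,2]-g[:,1]-50,0,None),lay(.145),.04,.075))
E
```

```text
t: 11.55
tool_pos: [0.5667, -0.1087, 0.2997]
orientation: [0.017, 1.572, -0.024]
force: [0.1, -0.1, -0.1]
opening: 0.0005
[array([313., 134.]), array([248., 128.])]
idx cm,tip51,dir,ang (array([-29.56289579,   1.66408421]), array([-50.81084049,   4.12782795]), np.float64(173.3859703267566), np.float64(175.3555408835911))
red (array([-58.4151073,   6.3009826]), array([-50.70128808,   5.51307405]), np.float64(174.16789365667123), np.float64(173.794246361301))
```

View pics/w6.png

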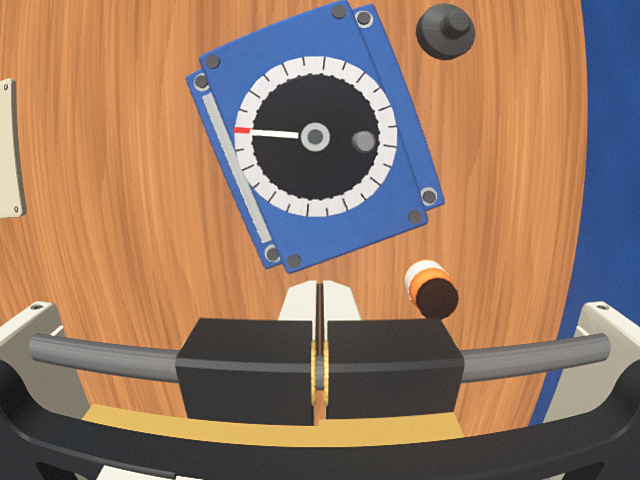

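The wrist view, with the index at (275,134) and red at (242,130), gives about 1.4 mm or 1.6° short. The top view gave about 1.0°. Both say slightly short, so I'll make one very small final nudge of about 1°, watching the contact geometry.

```bash
python3 -m inch '[[[-0.001,0.027,0.009,0,0,0,0],[-0.001,0.027,0.009,0,0,0,0],[-0.001,0.028,0.009,0,0,0,0],[-0.001,0.028,0.009,0,0,0,0],[0.03,0,0,0,0,0,0],[0.03,0,0,0,0,0,0],[0.03,0,0,0,0,0,0],[0.014,0,0,0,0,0,0],[0.004,0,0,0,0,0,0]]]'; sed -i 's/(14,14.5)/(14.0,14.4)/' st.py; python3 st.py -6.3
```

```text
t: 12.5
tool_pos: [0.6067, 0.0114, 0.1915]
orientation: [0.016, 1.571, -0.021]
force: [-1.0, -0.8, 0.0]
opening: 0.0005
t 12.5 pos [0.6067 0.0114 0.1915] yaw 88.6 tilt [-1.    -0.003 -0.   ] q6 -0.04 F [-1.   -0.77  0.03] open 0.0005
 dial in tool yz frame: tool centre (y,z) mm 42.6 41.7
 post rel tool (y,z) mm -45.6 -6.8 want yaw 83.7
 inferred post angle [(14.0, np.float64(53.4)), (14.4, np.float64(52.3))]
```

```bash
python3 -m inch '[[[-0.0003,-0.008,-0.001,0,0,0,0],[-0.0003,-0.008,-0.001,0,0,0,0],[-0.0003,-0.007,-0.001,0,0,0,0],[-0.0003,-0.004,0,0,0,0,0],[0,0,0,0,0,0,0]]]';  python3 st.py -6.3
```

```text
t: 13.0
tool_pos: [0.6048, -0.0187, 0.1979]
orientation: [0.016, 1.565, -0.023]
force: [0.3, 0.6, 0.7]
opening: 0.0003
t 13.0 pos [ 0.6048 -0.0187  0.1979] yaw 88.6 tilt [-1.    -0.004  0.006] q6 -0.09 F [0.25 0.57 0.72] open 0.0003
 dial in tool yz frame: tool centre (y,z) mm 12.5 40.5
 post rel tool (y,z) mm -15.5 -5.6 want yaw 83.7
 inferred post angle [(14.0, np.float64(-3.9)), (14.4, np.float64(-4.6))]
```

```bash
python3 -m inch '[[[0.003,-0.0005,0,0,0,0,0],[0,-0.0007,0,0,0,0,0],[0,0,0,0,0,0,0]]]';  python3 st.py -6.3|tail -4
```

```text
t: 13.3
tool_pos: [0.6054, -0.0199, 0.1959]
orientation: [0.017, 1.563, -0.022]
force: [-0.4, 0.3, -0.9]
opening: 0.0004
t 13.3 pos [ 0.6054 -0.0199  0.1959] yaw 88.6 tilt [-1.    -0.003  0.008] q6 -0.09 F [-0.44  0.3  -0.85] open 0.0004
 dial in tool yz frame: tool centre (y,z) mm 11.4 41.1
 post rel tool (y,z) mm -14.3 -6.2 want yaw 83.7
 inferred post angle [(14.0, np.float64(-5.8)), (14.4, np.float64(-6.4))]
```

Not quite in contact yet (0.3 N). Small steps from here.

```bash
python3 -m inch '[[[0,-0.0007,0,0,0,0,0],[0,0,0,0,0,0,0]]]' >/dev/null;  python3 st.py -7|grep -v post\ rel; python3 -m inch '[[[0,-0.0004,0,0,0,0,0]]]' >/dev/null;  python3 st.py -7|grep -v post\ rel
```

```text
t 13.5 pos [ 0.6054 -0.02    0.1958] yaw 88.6 tilt [-1.    -0.003  0.007] q6 -0.09 F [-0.1  -1.11 -0.  ] open 0.0004
 dial in tool yz frame: tool centre (y,z) mm 11.2 41.1
 inferred post angle [(14.0, np.float64(-6.1)), (14.4, np.float64(-6.7))]
t 13.6 pos [ 0.6053 -0.0202  0.1958] yaw 88.6 tilt [-1.    -0.003  0.007] q6 -0.09 F [0.23 3.14 0.62] open 0.0004
 dial in tool yz frame: tool centre (y,z) mm 11.0 41.1
 inferred post angle [(14.0, np.float64(-6.3)), (14.4, np.float64(-7.0))]
```

```bash
python3 -m inch '[[[0,-0.0008,0,0,0,0,0]]]' >/dev/null;  python3 st.py -7|grep -v post\ rel; python3 -m inch '[[[0,0.006,0,0,0,0,0],[0,0.01,0,0,0,0,0],[-0.02,0.01,0,0,0,0,0],[-0.04,0.01,0,0,0,0,0],[-0.03,0.03,0,0,0,0,0],[0,0.03,0,0,0,0,0],[0,0.03,0,0,0,0,0],[0,0,0,0,0,0,0]]]'; python3 gap.py top7
```

```text
t 13.7 pos [ 0.6054 -0.0207  0.1958] yaw 88.6 tilt [-1.    -0.002  0.007] q6 -0.09 F [0.21 2.56 0.88] open 0.0007
 dial in tool yz frame: tool centre (y,z) mm 10.5 41.1
 inferred post angle [(14.0, np.float64(-7.1)), (14.4, np.float64(-7.7))]
t: 14.5
tool_pos: [0.6069, 0.1126, 0.2881]
orientation: [0.019, 1.565, -0.023]
force: [0.8, 0.8, 0.9]
opening: 0.0004
idx cm,ang,dir (array([-29.54113198,   3.89915682]), np.float64(172.48094933953786), np.float64(171.6443344811437)) 
red (array([-58.41947265,   7.69928849]), np.float64(172.49207656357035), np.float64(172.45994837853715)) 
gap -0.01 -0.85
```

View pics/top7.png

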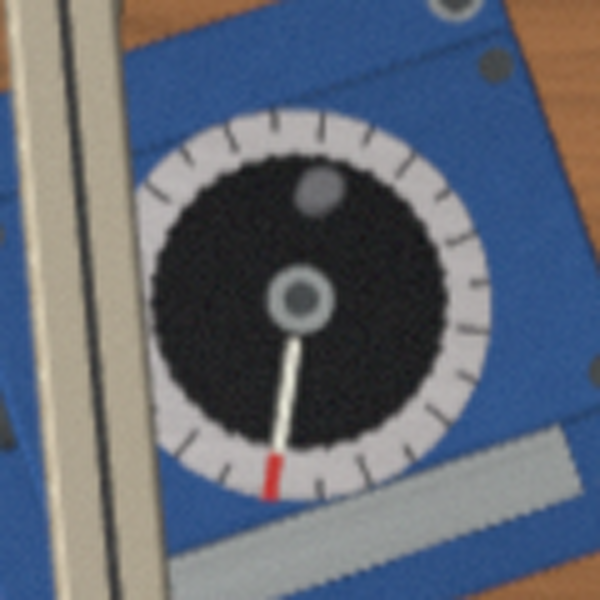

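The index tip at (278,450) now runs straight into the red line at (274,457), and the dial moved 1.35° on the nudge. The hand is high and clear, so I'm handing in.

```bash
python3 -c "
from plant import workorder;print(workorder.close_job())"
```

```text
the job is handed in; nothing more can be done
None
```

The dial is set: its index line meets the red line on the scale ring, and the hand is clear. I pushed the post round clockwise with the closed fingertips, about 128° in all. The last 1.35° was a slow nudge. The contact forces I read were 3–4 N.

- **Final check (top camera):** the gap between index and red line is about 0.0° by the index line's position and -0.85° (slightly past) by its direction. I take it as lined up to about 1°.
- **Camera disagreement:** before the nudge the top view put the dial 0.5–1.3° short and the wrist view 1.6° short. After the nudge I checked only the top view.
- **Clearance:** the hand ended about 0.29 m up and to the side, touching nothing, at 14.5 s of the 48 s allowed. My path stayed clear of the tape, jar and weight, but I did not measure their positions again at the end.

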